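# Fit burr and bayonet lid to a spice grinder and hold it in the pulse position

## Robot

A 7-joint arm with a two-finger parallel gripper is mounted at the origin on a cart in front of the work surface, level with it; the furniture and walls round the work are solid. World frame = base frame: x ahead of the robot, y to its left, z up, the work surface at z = 0. Lengths are in m, angles in rad, forces in N, time in s.
With the tool pointing down it reaches from about 0.425 to 0.875 m from the base axis. Payload 4.7 kg.
Tool frame: the origin (TCP) lies on the mounting face of the last link; the fingertips stand 182 mm ahead of it and the grasp point (between the pads) lies ahead of it (ctrl.grip_point_offset is the z of the grasp point in the tool frame, in m); z points along the fingers, y is the line along which they close (so a half turn about z gives the same grasp; the last joint's range is limited). The gripper opens to 87 mm and grips with 3 to 60 N. Pads are 19 mm wide; open, the fingers measure 117 mm over their backs; the gripper's body (75 mm by 190 mm) begins 51 mm behind the grasp point.
Start: joints at [-1.129, 0.321, -0.07, 1.45, 0.023, 1.371, -0.057], TCP at [0.27, 0.591, 0.405] pointing down, gripper open.
Joint ranges: [-2.86, 2.86], [-0.3, 2.09], [-1.38, 1.24], [0.06, 2.45], [-1.56, 4.7], [0.09, 2.05], [-2.69, 2.69]. Speed limits (rad/s): [2.57, 2.57, 3.14, 3.14, 3.14, 3.14, 3.14].

## Interface

Orientations are given as a rotation vector (axis times angle).
In Python, from bench import ctrl gives the robot as it stands.
- The arm moves only by the tool advance, called after "Request:" as name(argument=value, ...) on one line, values as JSON. Schema: {"type":"object","properties":{"deltas":{"type":"object","properties":{"motion":{"type":"array","items":{"type":"array","items":{"type":"number"},"minItems":5,"maxItems":5},"minItems":1,"maxItems":20}},"additionalProperties":false,"required":["motion"]},"squeeze":{"type":"number"},"only":{"type":"string"},"quiet":{"type":"boolean"},"lines":{"type":"string"}},"required":["deltas"],"additionalProperties":false}. deltas is an object whose key "motion" holds a list of rows, 1 to 20 of them, each of 5 numbers: dx, dy, dz in fractions of the full range, 1 being 0.4 m, then a turn about the tool's z in shares of pi rad (1.0 is pi rad), then the opening from 0.0 (shut) to 1.0 (fully open); each row is the pose to reach, as a shift and turn from the pose commanded when the call began, along the tool's axes at that moment; what a row does not reach only later rows make up. A row lasts 1/10 s, in which the tool goes at most 0.05 m and 0.15 rad, less where a joint would pass 70% of its speed; a pose out of reach is approached as far as the arm can. The fingers move at their own pace and stop on an object; squeeze is the grip in N (left out, the last holds). Time passes only in rows, so rows that do not move let the fingers close. The tool returns the time, the measured TCP pose, the force, the opening and the grip force at its end. only (a regular expression) keeps the lines of the reply that match it, lines (a string "A,B") keeps lines A to B, and quiet returns only ok. Shift and turn numbers lie between -1 and 1, and a call with a number outside is refused. Input that does not fit is refused with a message, and nothing moves.
- ctrl.get_state(): the state, without advancing time (a new reading comes with each control period).
- ctrl.get_image(name): name is "scene" or "top" or "wrist"; returns (picture, depth): 480x640x3 uint8, red, green, blue; 480x640 float32, m along the optical axis (not along the pixel's ray), 0 where there is no reading.
- ctrl.camera_model(name): a dict with "vertical_fov" (degrees; the focal length in pixels is half the picture's height over the tangent of half this angle, whatever the lens; pixels are square), "cx", "cy" (the principal point, pixels), "rvec" (rotation vector, rad) and "tvec" (3), from world to camera coordinates, as OpenCV has them; the wrist camera has in their place "hand_eye" (4x4, takes a point from camera to tool coordinates, whose origin is the TCP and whose axes are the flange's). Camera axes: x right, y down, z forward; pixel columns grow to the right and rows downward; lengths in m; the calibration is good to about 2 mm. The wrist camera is an equidistant fisheye: a pixel r from the principal point sees the ray r / f radians off the axis. A picture is of the moment at which its call begins: read the wrist's pose just before it. camera_model takes no time and is no camera call.
- ctrl.close_job(): hands the job in; it is judged then, once.
The state is a dict: "time": time; "joint_positions": joint angles; "qd": joint speeds; "joint_torque": joint torques, N m; "position": TCP position; "tool_rot": TCP orientation; "ft_force": force on the tool from outside, world axes, zero at the start; "torque": the same for the moment, N m; "grip_width": opening from 0.0 (shut) to 1.0 (fully open); "grip_force": force on a finger pad.
Only numpy, scipy, OpenCV 4.12 (cv2) and the standard library are available. Lean on these libraries where they do the work, as an engineer would, in place of code of your own. Each camera call takes 0.05 s, during which the arm holds its last target. There are 200 camera calls.

## Task

Make the spice grinder ready and pulse it: slip the steel burr over the spindle in the grinder's cup, down to the cup floor, and let go of it; then drop the lid's two lugs into the slots of the collar until the lid sits flat, and turn the lid clockwise (seen from above) against its spring to the half-way mark, never on into the lock at the end of the turn. Finish while still holding the lid steady at the half-way mark (let go, it would spring back), and leave the tin, walnut and timer where they are.

Things in the scene. Friction and masses are not known exactly. Their poses are not given: they have to be found in the camera images.
- grinder: Spice grinder fixed to the worktop: white round housing, 110 mm across at the base, 99 at the top, 90 high. Origin: centre of its underside, z up. Cup in the top, floor at z = 68 mm. Flat steel collar round the mouth, z = 85 to 90 mm: opening 66 mm across, with two slots 18 mm wide out to 41 mm from the axis, on the grinder's own +x and -x sides.
- spindle_tip (a point): Tip of the steel spindle, 101 mm above the grinder's origin. The spindle, 9 mm in diameter with a 4 mm cone tip, stands on the grinder's axis on the cup floor.
- half_mark (a point): Half-way mark: the longer, thicker raised bar on top of the collar, 45 mm from the axis, 0.6 rad clockwise from the +x slot. A short bar stands at each slot, a close pair (lock) 1.2 rad clockwise from it. The same marks are repeated half a turn round.
- lid: The lid: black, 70 mm high, 0.08 to 0.17 kg, loose and upright. Origin: centre of its underside, z up. Hollow plug 60 mm across (foot 57); at its foot two steel lugs along the lid's +x and -x, 12 mm wide, 5 high, out to 37 mm from the axis. Rim disc 76 mm across, underside at z = 11.5 mm, rests on the collar: seated, origin 78.5 mm above the grinder's. Lug pointers on the rim.
- lid_grip (a point): Middle of the lid's grip bar, 56 mm above the lid's origin. The bar is 50 mm long along the lid's x (over the lugs), 16 mm thick along its y, z = 41 to 70 mm; below it the dome, 54 mm across, stops the fingertips. The lid goes in with its x along the grinder's x, either way round, 3 mm play all round; turned clockwise, the lugs run under the collar.
- burr: Steel burr: toothed disc 52 mm across, 6 mm thick, with an upright round hub of 20 mm outside diameter up to z = 44 mm and a through hole of 13 mm; 0.09 kg, loose, hub up. Origin: centre of its underside; yaw does not matter. It goes hub up over the spindle; seated, its origin is 68 mm above the grinder's, its hub's top 22 mm above the collar. The lid has room for it.
- switch_ring (a joint): Sprung ring under the collar, carried round by the lid's lugs, rad: 0 at rest, grows as the lid turns clockwise, hard stop at 1.12 (the lock). It trails the lid's angle by about 0.09 rad of play: reads about 0.5 with the lid at the half-way mark. Return spring: 0.035 N m at rest, 0.085 half way, 0.15 at the stop.
- spice_tin: Bystander: small round cream tin with a grey lid, 46 mm across, 48 mm high; origin under its centre.
- walnut: Bystander: a walnut, 38x33x28 mm; origin at its underside.
- timer: Bystander: round wind-up kitchen timer, 66 mm across, 50 mm high; origin under its centre.
Things that resemble listed ones, but are neither listed nor needed, are in the scene too. What is shaped like the burr but orange is not meant.

How it is judged:
By the outcome, as a careful person would: the job done as asked, in the order asked, and still so for the second after the job is handed in, while the arm keeps its last pose, push and grip.
It also fails if it takes over 61 s, if anything falls off the work surface, if the arm or the gripper's body presses on something with over 40 N, if the wrist force passes 120 N, or if a joint passes its speed limit or range.

## Working session

There is one attempt and no reset: what is moved stays moved. The work goes in short steps, Python scripts to look and compute and a tool call to move; the robot and the scene stay as the last step left them, time stands still between calls to the robot, and variables do not carry over. Pictures are saved under pics/ and viewed, at most 10 in all, crops included, and the job is handed in when it is done.

```bash
ls; mkdir -p pics
```

Create h.py:
```python
import numpy as np, cv2
from bench import ctrl
from scipy.spatial.transform import Rotation as R
def grab(n):
    s=ctrl.get_state(); im,d=ctrl.get_image(n); return s,im,d
def cam(n,s):
    m=ctrl.camera_model(n); f=240/np.tan(np.radians(m["vertical_fov"])/2)
    if "hand_eye" in m:
        T=np.eye(4);T[:3,:3]=R.from_rotvec(s["tool_rot"]).as_matrix();T[:3,3]=s["position"]
        C=T@np.array(m["hand_eye"]); return f,m["cx"],m["cy"],C[:3,:3],C[:3,3],True
    A=R.from_rotvec(np.ravel(m["rvec"])).as_matrix(); return f,m["cx"],m["cy"],A.T,-A.T@np.ravel(m["tvec"]),False
def rays(c,u,v):
    f,cx,cy,A,t,fe=c; x=(np.asarray(u,float)-cx)/f; y=(np.asarray(v,float)-cy)/f
    if fe:
        r=np.hypot(x,y)+1e-9; d=np.stack([x/r*np.sin(r),y/r*np.sin(r),np.cos(r)],-1)
    else: d=np.stack([x,y,np.ones_like(x)],-1)
    return d
def onz(c,u,v,z):
    d=rays(c,u,v)@c[3].T; return c[4]+d*((z-c[4][2])/d[...,2])[...,None]
def cloud(c,dep):
    v,u=np.mgrid[:480,:640]; d=rays(c,u,v); zz=np.where(np.abs(d[...,2:])<.05,np.nan,d[...,2:])
    P=(d/zz*dep[...,None])@c[3].T+c[4]; P[dep<=0]=np.nan; return P
```

Run:
```python
from h import *
for n in("scene","top","wrist"):
    s,im,d=grab(n); cv2.imwrite(f"pics/{n}0.png",im[...,::-1]); np.savez(f"{n}0.npz",im=im,d=d)
    c=cam(n,s); print(n,c[0],c[4],c[3][:,2],np.mean(d>0))
print(s, ctrl.grip_point_offset)
```

```text
pics
scene 555.496951137343 [-0.212321   -0.71283712  0.67986184] [ 0.66109199  0.57483102 -0.4822102 ] 0.9958235677083334
top 541.4532138398514 [ 0.42405225 -0.00352     1.17912239] [ 0.11473946  0.00299553 -0.9933911 ] 0.9961751302083334
wrist 371.64829954431775 [0.20872656 0.6177786  0.38363573] [ 0.22593484 -0.10391214 -0.96858439] 0.937509765625
{'time': 0.1, 'joint_positions': array([-1.12890836,  0.3217369 , -0.07008817,  1.45153545,  0.02262073,
        1.37078084, -0.05688769]), 'qd': array([ 0.00110871, -0.00109957,  0.00076338, -0.00376846,  0.00035462,
        0.00035521,  0.00053299]), 'joint_torque': array([-7.00088094e-04, -4.92568016e+01, -4.06004721e-01, -3.13399816e+01,
       -6.40825205e-02,  3.93620844e-02,  7.55958786e-05]), 'position': array([0.2696155 , 0.59125175, 0.40378724]), 'tool_rot': array([-6.66730712e-01, -3.06977527e+00,  2.60029220e-03]), 'ft_force': array([-0.04693604, -0.27019916, -0.21149574]), 'torque': array([ 0.0505718 , -0.00717243,  0.03907318]), 'grip_force': 0.0, 'grip_width': 1.0006961761009163} 0.1635
```

View pics/top0.png

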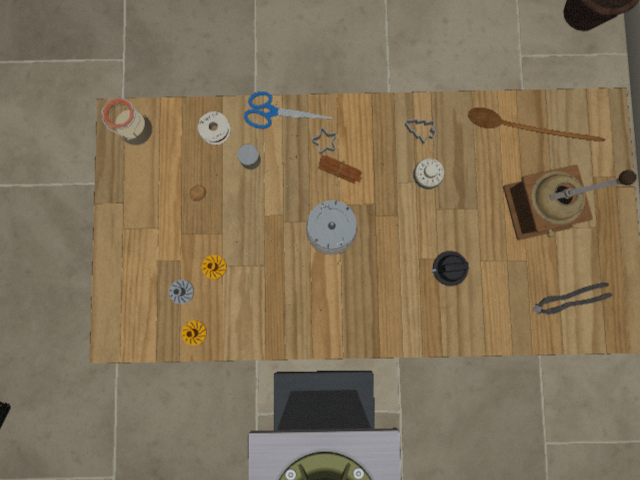

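View pics/scene0.png

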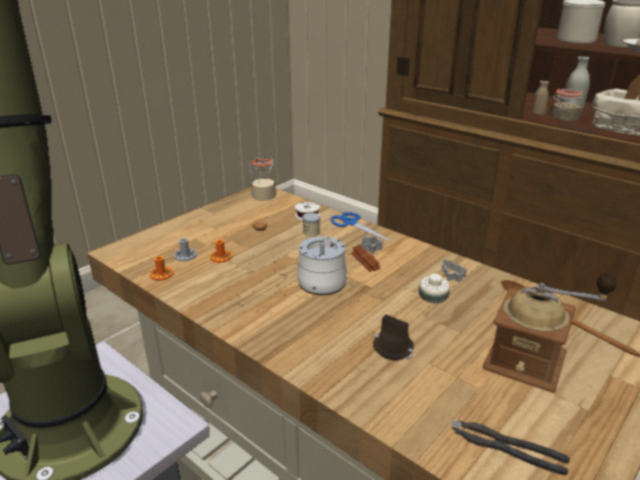

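The top view shows the grinder at (332,227) with slots and marks on its collar, the steel burr at (181,292) next to two orange ones, and the lid at (450,268). The tin is at (249,156), the walnut at (198,193) and the timer at (430,173).

Run:
```python
from h import *
for n in("top",):
    z=np.load(n+"0.npz"); im,d=z["im"],z["d"]; c=cam(n,None); P=cloud(c,d)
    def rep(name,u0,v0,r,zl,zh):
        v,u=np.mgrid[:480,:640]; m=(np.hypot(u-u0,v-v0)<r)&(P[...,2]>zl)&(P[...,2]<zh)
        q=P[m]; print(name,m.sum(),"mean",q.mean(0).round(4),"min",q.min(0).round(4),"max",q.max(0).round(4)); 
        (cx,cy),(w,h),a=cv2.minAreaRect((q[:,:2]*1000).astype(np.float32)); print("   rect",round(cx,1),round(cy,1),round(w,1),round(h,1),a)
        return q
    rep("burr",181,292,16,.003,.02); rep("burrhub",181,292,16,.03,.06)
    rep("grinder collar",332,227,32,.08,.095); rep("spindle",332,227,15,.095,.11)
    rep("lid bar",450,268,25,.06,.08); rep("lid all",450,268,25,.008,.08); rep("lid rim",450,268,25,.008,.03)
    for nm,p in dict(tin=(249,156),wal=(198,193),tim=(430,173)).items(): rep(nm,*p,16,.02,.08)
    big=cv2.resize(im[195:259,300:364],None,fx=8,fy=8,interpolation=cv2.INTER_CUBIC)
    b2=cv2.resize(im[245:290,428:473],(512,512),interpolation=cv2.INTER_CUBIC)
    o=np.hstack([big,b2])[...,::-1]; cv2.imwrite("pics/c1.png",cv2.resize(o,(800,400)))
```

```text
burr 407 mean [0.451  0.2988 0.0071] min [0.4183 0.2687 0.003 ] max [0.4809 0.3334 0.019 ]
   rect 449.3 302.1 64.3 59.1 66.18418884277344
burrhub 74 mean [0.4525 0.2998 0.0415] min [0.4435 0.2898 0.0304] max [0.4626 0.3103 0.0506]
   rect 453.1 300.0 20.3 19.1 88.56998443603516
grinder collar 991 mean [ 0.5799 -0.0264  0.0907] min [ 0.5313 -0.0756  0.08  ] max [0.6298 0.0221 0.0949]
   rect 580.6 -26.8 97.5 98.6 88.8912124633789
spindle 17 mean [ 0.5784 -0.0258  0.0991] min [ 0.5448 -0.0308  0.0951] max [ 0.5852 -0.0159  0.1033]
   rect 565.5 -20.0 8.2 41.4 67.62366485595703
lid bar 196 mean [ 0.4907 -0.2786  0.071 ] min [ 0.4811 -0.3047  0.0627] max [ 0.5008 -0.2535  0.0763]
   rect 491.0 -279.5 16.1 51.3 5.578625202178955
lid all 995 mean [ 0.4898 -0.2749  0.0373] min [ 0.4535 -0.3185  0.0086] max [ 0.5288 -0.2396  0.0763]
   rect 491.0 -279.7 74.5 74.9 33.04130554199219
lid rim 427 mean [ 0.4896 -0.2723  0.018 ] min [ 0.4535 -0.3185  0.0086] max [ 0.5288 -0.2396  0.0295]
   rect 491.0 -279.7 74.5 74.9 33.04130554199219
tin 410 mean [0.7397 0.1482 0.0461] min [0.7185 0.1272 0.0204] max [0.7648 0.1725 0.0532]
   rect 741.7 149.3 44.7 45.8 67.50462341308594
wal 149 mean [0.6662 0.2633 0.0258] min [0.6508 0.2501 0.0201] max [0.6815 0.2793 0.0337]
   rect 667.3 264.2 28.7 29.9 71.88504791259766
tim 680 mean [ 0.6965 -0.24    0.0353] min [ 0.6673 -0.2721  0.0201] max [ 0.7287 -0.2108  0.0556]
   rect 698.0 -241.5 61.3 61.5 89.84188079833984
```

View pics/c1.png

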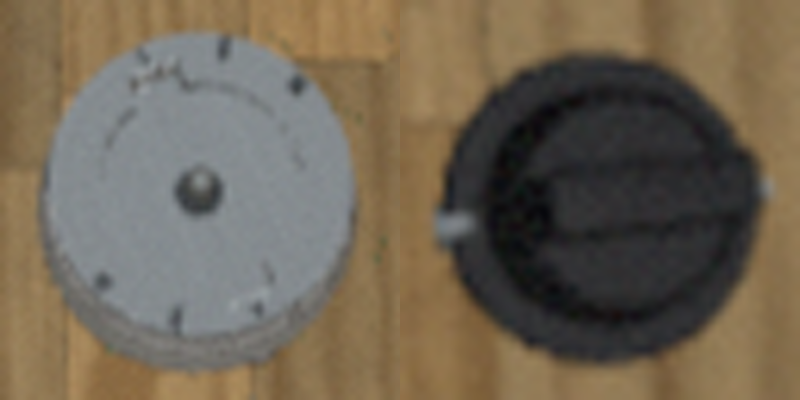

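Half-way is the middle mark of each trio, at (223,48) and (177,318) in the crop. The slots are at (145,52) and (258,308), and the lid's bar lies almost along y. Next I'll move above the burr.

Add to h.py:
```python
def plan(tip,yaw=None,pos=None):
    """tip: wanted fingertip xyz; yaw: wanted heading of tool y (mod pi), deg. prints shift in tool axes and turn"""
    s=ctrl.get_state(); A=R.from_rotvec(s["tool_rot"]).as_matrix(); p=s["position"]
    w=np.array(tip)+[0,0,.182]; d=A.T@(w-p); h=np.degrees(np.arctan2(A[1,1],A[0,1]))
    print("d tool",d.round(4),"len",np.linalg.norm(d).round(3),"tip now",(p+A[:,2]*.182).round(4),"tilt",np.degrees(np.arccos(-A[2,2])).round(2),"yheading",h.round(2))
    if yaw is not None:
        t=((h-yaw+90)%180)-90; print("turn",np.radians(t).round(4),"q7",s["joint_positions"][6].round(3))
```

```bash
python3 -c "
from h import *
plan([.4528,.300,.13])"
```

```text
d tool [-0.2875 -0.1889  0.0922] len 0.356 tip now [0.2695 0.591  0.2219] tilt 0.08 yheading 65.49
```

Careful with the scale: shifts go in shares of 0.4 m and turns go in shares of pi rad. That gives: -0.2875 m is -0.7188, -0.189 m is -0.4725.

Request:
advance(deltas={"motion": [[-0.7188,-0.4725,0.23,0,1],[-0.7188,-0.4725,0.23,0,1],[-0.7188,-0.4725,0.23,0,1],[-0.7188,-0.4725,0.23,0,1],[-0.7188,-0.4725,0.23,0,1],[-0.7188,-0.4725,0.23,0,1],[-0.7188,-0.4725,0.23,0,1],[-0.7188,-0.4725,0.23,0,1],[-0.7188,-0.4725,0.23,0,1],[-0.7188,-0.4725,0.23,0,1],[-0.7188,-0.4725,0.23,0,1],[-0.7188,-0.4725,0.23,0,1]]}, squeeze=20)

```text
time: 1.35
position: [0.452, 0.3018, 0.3131]
tool_rot: [0.662, 3.071, 0.001]
ft_force: [0.3, -0.5, -0.8]
grip_width: 0.999
grip_force: 0.0
```

Run:
```python
from h import *
s,im,d=grab("wrist"); cv2.imwrite("pics/w1.png",im[...,::-1]); np.savez("w1.npz",im=im,d=d)
c=cam("wrist",s); P=cloud(c,d)
print(c[4])
q=P[(np.hypot(P[...,0]-.4528,P[...,1]-.3)<.02)&(P[...,2]>.038)&(P[...,2]<.05)]
print(len(q),q.mean(0),cv2.minEnclosingCircle((q[:,:2]*1000).astype(np.float32)),np.median(q[:,2]))
plan([.4528,.300,.024])
```

```text
[0.39107828 0.32821377 0.29294393]
467 [0.44978288 0.30111548 0.04323102] ((450.0294189453125, 301.0975036621094), 10.623923301696777) 0.04364904230422359
d tool [-0.0012 -0.0012  0.107 ] len 0.107 tip now [0.4522 0.3017 0.131 ] tilt 0.04 yheading 65.64
```

View pics/w1.png

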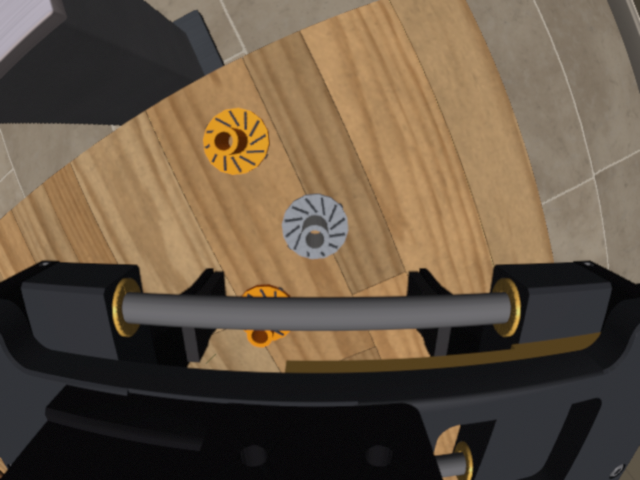

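The wrist view shows the steel burr's hub at (315,225), with orange burrs on both sides clear of the finger line. Depth puts the hub at (0.450, 0.301, 0.044), which matches the top view.

Scaled: 0.107 m is 0.2675, 0.08 m is 0.2.

```bash
python3 -c "
from h import *
plan([.4508,.3007,.024])"
```

```text
d tool [ 0.0009 -0.0014  0.107 ] len 0.107 tip now [0.4522 0.3017 0.131 ] tilt 0.04 yheading 65.64
```

Request:
advance(deltas={"motion": [[0.0025,-0.0025,0.125,0,1],[0.0025,-0.0025,0.2,0,1],[0.0025,-0.0025,0.2675,0,1],[0.0025,-0.0025,0.2675,0,1],[0.0025,-0.0025,0.2675,0,0],[0.0025,-0.0025,0.2675,0,0],[0.0025,-0.0025,0.2675,0,0],[0.0025,-0.0025,0.2675,0,0],[0.0025,-0.0025,0.2675,0,0],[0.0025,-0.0025,0.2675,0,0],[0.0025,-0.0025,0.2675,0,0],[0.0025,-0.0025,0.2675,0,0]]}, squeeze=20)

```text
time: 2.6
position: [0.4515, 0.2997, 0.2058]
tool_rot: [0.667, 3.07, -0.0]
ft_force: [-0.5, -0.3, -0.3]
grip_width: 0.351
grip_force: 0.0
```

Request:
advance(deltas={"motion": [[0,0,0,0,0],[0,0,0,0,0],[0,0,0,0,0],[0,0,0,0,0],[0,0,0,0,0]]}, squeeze=25)

```text
time: 3.1
position: [0.4516, 0.2997, 0.2058]
tool_rot: [0.667, 3.07, 0.0]
ft_force: [0.0, 0.9, 0.5]
grip_width: 0.224
grip_force: 25.0
```

Request:
advance(deltas={"motion": [[0,0,-0.1,0,0],[0,0,-0.2,0,0],[0,0,-0.325,0,0],[0,0,-0.425,0,0],[0,0,-0.425,0,0],[0,0,-0.425,0,0]]})

```text
time: 3.7
position: [0.4515, 0.2996, 0.3764]
tool_rot: [0.667, 3.069, 0.002]
ft_force: [-0.4, -0.4, -1.1]
grip_width: 0.224
grip_force: 25.0
```

```bash
python3 -c "
from h import *
plan([.580,-.0265,.17])"
```

```text
d tool [-0.2522 -0.2434  0.0242] len 0.351 tip now [0.4518 0.2998 0.1944] tilt 0.09 yheading 65.49
```

Scaled: -0.3 m is -0.75, -0.243 m is -0.6075.

Request:
advance(deltas={"motion": [[-0.75,-0.6075,0,0,0],[-0.75,-0.6075,0,0,0],[-0.75,-0.6075,0,0,0],[-0.75,-0.6075,0,0,0],[-0.75,-0.6075,0,0,0],[-0.75,-0.6075,0,0,0],[-0.75,-0.6075,0,0,0],[-0.75,-0.6075,0,0,0],[-0.75,-0.6075,0,0,0],[-0.75,-0.6075,0,0,0],[-0.75,-0.6075,0,0,0],[-0.75,-0.6075,0,0,0],[-0.75,-0.6075,0,0,0],[-0.75,-0.6075,0,0,0]]})

```text
time: 5.1
position: [0.6236, -0.0449, 0.3759]
tool_rot: [0.664, 3.07, 0.001]
ft_force: [-0.1, 0.6, -0.5]
grip_width: 0.224
grip_force: 25.0
```

Create g.py:
```python
from h import *
import sys
s,im,d=grab("wrist"); cv2.imwrite(f"pics/{sys.argv[1]}.png",im[...,::-1]); np.savez(sys.argv[1]+".npz",im=im,d=d,p=s["position"],r=s["tool_rot"])
c=cam("wrist",s); P=cloud(c,d)
near=np.hypot(P[...,0]-.58,P[...,1]+.0265)<.06
m=near&(P[...,2]>.086)&(P[...,2]<.094)
q=P[m]; (a,b),r=cv2.minEnclosingCircle((q[:,:2]*1000).astype(np.float32)); print("collar",len(q),q.mean(0),a,b,r)
k=near&(P[...,2]>.096)&(np.hypot(P[...,0]-a/1e3,P[...,1]-b/1e3)<.015); q=P[k]; print("tip",len(q),q.mean(0),q.max(0))
v,u=np.nonzero(k); print(u.mean(),v.mean(), onz(c,u.mean(),v.mean(),.097))
```

```bash
python3 g.py w2
```

```text
collar 7114 [ 0.57473069 -0.0243368   0.08985861] 578.9827880859375 -26.31397819519043 49.96921920776367
tip 131 [ 0.57890973 -0.02621094  0.09914445] [ 0.58321924 -0.02200185  0.10218675]
315.0229007633588 169.87786259541986 [ 0.57904659 -0.02627558  0.097     ]
```

View pics/w2.png

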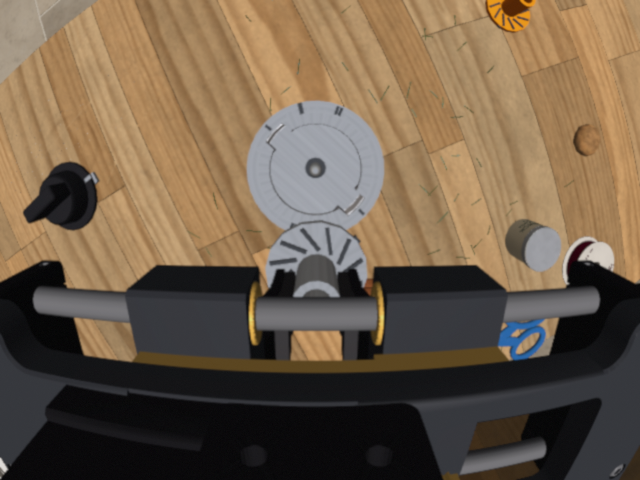

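The collar's marks are clear: slot mark at (267,128), thick half-way bar at (300,108), lock pair at (339,111), and spindle at (315,168). The burr hangs level in the gripper, with its disc at about (316,255). Now I'll measure the mark angles and where the burr sits in the hand.

Run:
```python
from h import *
from scipy.optimize import least_squares
z=np.load("w2.npz"); im,d=z["im"],z["d"]; s=dict(position=z["p"],tool_rot=z["r"]); c=cam("wrist",s); P=cloud(c,d)
A=R.from_rotvec(z["r"]).as_matrix(); tip=z["p"]+A[:,2]*.182
def fit(q):
    x=least_squares(lambda x:np.hypot(q[:,0]-x[0],q[:,1]-x[1])-x[2],[*q.mean(0)[:2],.026],loss="soft_l1",f_scale=.0005).x; return x
# burr disc
v,u=np.mgrid[:480,:640]
m=(np.hypot(P[...,0]-tip[0],P[...,1]-tip[1])<.04)&(P[...,2]>.165)&(P[...,2]<.185)&(v<275)
zz=np.median(P[m][:,2]); print("disc z",zz,m.sum())
# upper boundary of disc: topmost pixels per column
pts=[(uu,np.nonzero(m[:,uu])[0][0]) for uu in range(270,365) if m[:,uu].any()]
pts=np.array([p for p in pts if p[1]<262])
q=onz(c,pts[:,0]+0.,pts[:,1]-.5,zz); x=fit(q); print("burr fit",x, "rel tip in tool",(A.T@np.array([*(x[:2]-tip[:2]),0])).round(4))
# marks
cc=np.array([.579,-.0263]); W=onz(c,u,v,.0905)[...,:2]-cc; r=np.hypot(W[...,0],W[...,1])
g=cv2.cvtColor(im,cv2.COLOR_RGB2GRAY); k=((r>.0415)&(r<.0485)&(g<110)&(v<235)).astype(np.uint8)
n,l,st,ce=cv2.connectedComponentsWithStats(k)
for i in range(1,n):
    if st[i,4]>5:
        w=W[l==i].mean(0); print(st[i,4],ce[i].round(1),np.degrees(np.arctan2(w[1],w[0])).round(1),np.hypot(*w).round(4))
plan([.579,-.0263,.17])
```

```text
disc z 0.17615119245043404 3813
burr fit [ 0.62016337 -0.04416531  0.02574542] rel tip in tool [ 0.0034 -0.0008 -0.    ]
34 [300.2 108. ] 168.9 0.0451
40 [338.2 110.8] 134.3 0.045
13 [267.9 127.2] -156.9 0.0451
11 [360.7 211.6] 22.9 0.0453
28 [292.7 225.7] -46.0 0.0444
9 [335.  224.9] -4.6 0.0432
31 [303.8 231.4] -34.6 0.0463
21 [327. 231.] -13.4 0.0461
d tool [ 0.0484 -0.0013  0.0239] len 0.054 tip now [ 0.6237 -0.0451  0.1939] tilt 0.03 yheading 65.56
```

Scaled: 0.055 m is 0.1375, 0.045 m is 0.1125.

Request:
advance(deltas={"motion": [[0.1125,-0.0025,0,0,0],[0.1125,-0.0025,0,0,0],[0.1125,-0.0025,0.075,0,0],[0.1125,-0.0025,0.1375,0,0],[0.1125,-0.0025,0.1375,0,0],[0.1125,-0.0025,0.1375,0,0]]})

```text
time: 5.75
position: [0.5825, -0.028, 0.3213]
tool_rot: [0.667, 3.07, 0.0]
ft_force: [0.2, 0.6, -0.4]
grip_width: 0.226
grip_force: 25.0
```

Run:
```python
from h import *
s,im,d=grab("top"); g=im[185:265,290:380]
s2,w,_=grab("wrist"); sc,si,_=grab("scene")
a=cv2.resize(si[215:305,280:370],(400,400),interpolation=cv2.INTER_CUBIC); b=cv2.resize(w[180:330,240:390],(400,400))
cv2.imwrite("pics/c2.png",np.hstack([a,b])[...,::-1]); plan([.579,-.0263,.1])
```

```text
d tool [ 0.0046 -0.      0.0406] len 0.041 tip now [ 0.5836 -0.0282  0.1406] tilt 0.18 yheading 65.49
```

View pics/c2.png

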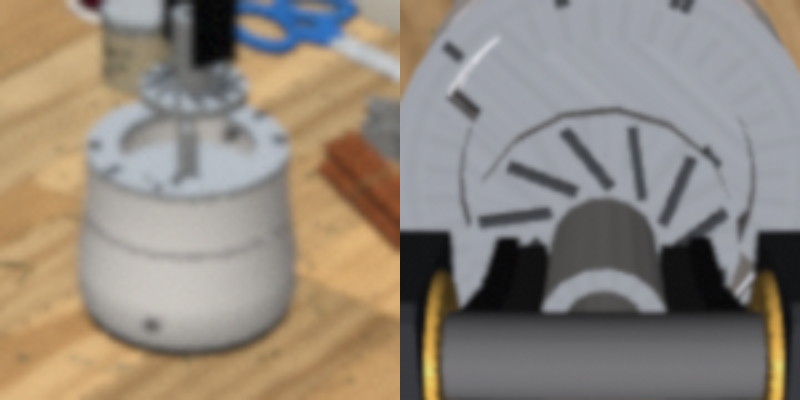

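The crop shows the burr hanging just above the spindle, hub and spindle in line from the scene side (left half, (185,110)). I'll lower it gently.

Scaled: 0.024 m is 0.06, 0.02 m is 0.05.

Request:
advance(deltas={"motion": [[0,0,0.02,0,0],[0,0,0.0375,0,0],[0,0,0.05,0,0],[0,0,0.06,0,0],[0,0,0.06,0,0]]})

```text
time: 6.4
position: [0.582, -0.0281, 0.2958]
tool_rot: [-0.667, -3.069, 0.001]
ft_force: [-0.5, -0.8, -1.0]
grip_width: 0.227
grip_force: 25.0
```

Scaled: 0.022 m is 0.055, 0.021 m is 0.0525.

Request:
advance(deltas={"motion": [[0,0,0.02,0,0],[0,0,0.0375,0,0],[0,0,0.045,0,0],[0,0,0.05,0,0],[0,0,0.0525,0,0],[0,0,0.055,0,0],[0,0,0.055,0,0]]})

```text
time: 7.1
position: [0.5823, -0.0279, 0.2748]
tool_rot: [-0.667, -3.07, -0.0]
ft_force: [-0.4, 1.5, -1.2]
grip_width: 0.221
grip_force: 25.0
```

Request:
advance(deltas={"motion": [[0,0,0,0,0.4],[0,0,0,0,0.4],[0,0,0,0,0.4],[0,0,0,0,0.4],[0,0,0,0,0.4],[0,0,0,0,0.4]]})

```text
time: 7.7
position: [0.5824, -0.0282, 0.2748]
tool_rot: [0.667, 3.07, 0.0]
ft_force: [0.4, 0.4, 0.3]
grip_width: 0.395
grip_force: 0.0
```

Request:
advance(deltas={"motion": [[0,0,-0.075,0,0.4],[0,0,-0.15,0,0.4],[0,0,-0.275,0,1],[0.05,0,-0.325,0,1],[0,0,-0.325,0,1],[0,0,-0.325,0,1],[-0.125,0,-0.325,0,1],[-0.125,0,-0.325,0,1],[-0.125,0,-0.325,0,1]]})

```text
time: 8.6
position: [0.628, -0.0493, 0.4027]
tool_rot: [-0.668, -3.066, 0.003]
ft_force: [-0.6, 0.2, 0.2]
grip_width: 0.941
grip_force: 0.0
```

Run:
```python
from h import *
s,im,d=grab("wrist"); c=cam("wrist",s);P=cloud(c,d); cv2.imwrite("pics/w3.png",im[...,::-1])
r=np.hypot(P[...,0]-.579,P[...,1]+.0263)
q=P[(r<.013)&(P[...,2]>.104)&(P[...,2]<.13)]; print("hub",len(q),q.mean(0),np.median(q[:,2]))
q=P[(r>.014)&(r<.024)&(P[...,2]<.12)]; print("disc",len(q),np.percentile(q[:,2],[10,50,90]))
q=P[(r>.036)&(r<.048)&(P[...,2]<.12)]; print("collar",np.percentile(q[:,2],[10,50,90]))
plan([.491,-.2795,.15],5.6-0)
```

```text
hub 371 [ 0.58012989 -0.0276921   0.11164103] 0.11184854153420742
disc 1704 [0.07309629 0.07413679 0.07585239]
collar [0.08849038 0.08986869 0.09092272]
d tool [ 0.0283 -0.2665  0.0721] len 0.278 tip now [ 0.6272 -0.0489  0.2217] tilt 0.13 yheading 65.46
turn 1.0447 q7 1.272
```

The burr is seated: its hub top measures 0.112 m and its disc top 0.074 m, both as specified. Next is the lid.

Scaled: -0.2665 m is -0.6663, 0.03 m is 0.075, 1.04 rad is 0.331.

Request:
advance(deltas={"motion": [[0.07,-0.6663,0,0.0477,1],[0.07,-0.6663,0,0.0955,1],[0.07,-0.6663,0,0.1432,1],[0.07,-0.6663,0,0.191,1],[0.07,-0.6663,0,0.2387,1],[0.07,-0.6663,0,0.2865,1],[0.07,-0.6663,0.075,0.331,1],[0.07,-0.6663,0.175,0.331,1],[0.07,-0.6663,0.175,0.331,1],[0.07,-0.6663,0.175,0.331,1]]})

```text
time: 9.65
position: [0.4915, -0.2791, 0.3355]
tool_rot: [-2.103, -2.333, -0.001]
ft_force: [0.7, 1.3, 0.2]
grip_width: 0.998
grip_force: 0.0
```

Create lid.py:
```python
from h import *
s,im,d=grab("wrist"); c=cam("wrist",s);P=cloud(c,d); cv2.imwrite("pics/w4.png",im[...,::-1])
k=(np.hypot(P[...,0]-.491,P[...,1]+.2795)<.05)&(P[...,2]>.063)&(P[...,2]<.076)
q=P[k]; print(len(q),np.median(q[:,2])); print(cv2.minAreaRect((q[:,:2]*1000).astype(np.float32)))
v,u=np.nonzero(k); q=onz(c,u,v,.07); print("rays",cv2.minAreaRect((q[:,:2]*1000).astype(np.float32)))
plan([.491,-.2795,.043],5.6)
```

```bash
python3 lid.py
```

```text
1542 0.07005023101095426
((489.40850830078125, -279.4641418457031), (15.179099082946777, 48.62920379638672), 5.442742824554443)
rays ((489.3470764160156, -278.7301940917969), (15.038482666015625, 49.0287971496582), 5.376349925994873)
d tool [ 0.0002 -0.0013  0.1116] len 0.112 tip now [ 0.4925 -0.2795  0.1546] tilt 0.13 yheading 5.95
turn 0.0062 q7 0.699
```

View pics/w4.png

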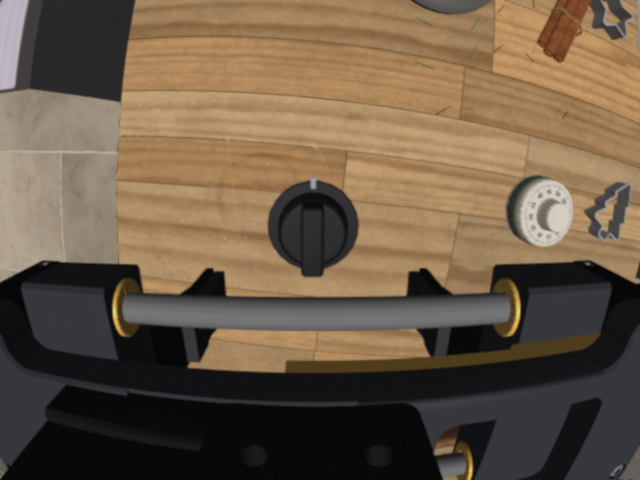

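The lid's bar is upright in the view at (313,235), in line with the fingers, at (0.490, -0.279, 0.070) and 5.5°. I'll grip it now.

Scaled: 0.111 m is 0.2775, -0.002 m is -0.005, 0.008 rad is 0.0025.

Request:
advance(deltas={"motion": [[0,-0.005,0.125,0.0025,1],[0,-0.005,0.225,0.0025,1],[0,-0.005,0.265,0.0025,1],[0,-0.005,0.2775,0.0025,1],[0,-0.005,0.2775,0.0025,1]]})

```text
time: 10.2
position: [0.4907, -0.2803, 0.2252]
tool_rot: [2.112, 2.323, 0.001]
ft_force: [0.8, 0.4, -0.6]
grip_width: 0.999
grip_force: 0.0
```

Request:
advance(deltas={"motion": [[0,0,0,0,0],[0,0,0,0,0],[0,0,0,0,0],[0,0,0,0,0],[0,0,0,0,0],[0,0,0,0,0],[0,0,0,0,0],[0,0,0,0,0],[0,0,0,0,0],[0,0,0,0,0],[0,0,0,0,0],[0,0,0,0,0],[0,0,0,0,0],[0,0,0,0,0],[0,0,0,0,0]]}, squeeze=45)

```text
time: 11.7
position: [0.4892, -0.2804, 0.2241]
tool_rot: [-2.113, -2.323, 0.001]
ft_force: [-3.6, -0.1, 8.4]
grip_width: 0.178
grip_force: 46.2
```

Scaled: -0.16 m is -0.4, -0.14 m is -0.35.

Request:
advance(deltas={"motion": [[0,0,-0.1,0,0],[0,0,-0.225,0,0],[0,0,-0.35,0,0],[0,0,-0.4,0,0],[0,0,-0.4,0,0]]})

```text
time: 12.2
position: [0.4906, -0.2804, 0.3868]
tool_rot: [2.109, 2.321, 0.005]
ft_force: [0.8, -1.3, -2.0]
grip_width: 0.177
grip_force: 46.0
```

```bash
python3 -c "
from h import *
plan([.579,-.0265,.20],-67)"
```

```text
d tool [0.2444 0.1121 0.005 ] len 0.269 tip now [ 0.4917 -0.2807  0.2048] tilt 0.36 yheading 5.46
turn 1.2647 q7 0.669
```

Scaled: 0.2435 m is 0.6088, 0.112 m is 0.28, 1.265 rad is 0.4027.

Request:
advance(deltas={"motion": [[0.6088,0.28,0,0.0477,0],[0.6088,0.28,0,0.0955,0],[0.6088,0.28,0,0.1432,0],[0.6088,0.28,0,0.191,0],[0.6088,0.28,0,0.2387,0],[0.6088,0.28,0,0.2865,0],[0.6088,0.28,0,0.3342,0],[0.6088,0.28,0,0.382,0],[0.6088,0.28,0,0.4027,0],[0.6088,0.28,0,0.4027,0],[0.6088,0.28,0,0.4027,0],[0.6088,0.28,0,0.4027,0]]})

```text
time: 13.4
position: [0.578, -0.0268, 0.3828]
tool_rot: [-3.078, -0.629, 0.002]
ft_force: [0.2, -0.1, -1.8]
grip_width: 0.179
grip_force: 46.0
```

Run:
```python
from h import *
plan([.578,-.027,.12],-67)
s,w,d=grab("wrist"); c=cam("wrist",s);P=cloud(c,d)
s,si,_=grab("scene"); np.savez("w5.npz",im=w,d=d,p=s["position"],r=s["tool_rot"])
cv2.imwrite("pics/c5.png",np.hstack([cv2.resize(si[150:310,240:400],(400,400),interpolation=cv2.INTER_CUBIC),cv2.resize(w[100:340,200:440],(400,400))])[...,::-1])
```

```text
d tool [0.     0.0002 0.0808] len 0.081 tip now [ 0.5777 -0.0268  0.2008] tilt 0.08 yheading -66.91
turn 0.0015 q7 -1.059
```

View pics/c5.png

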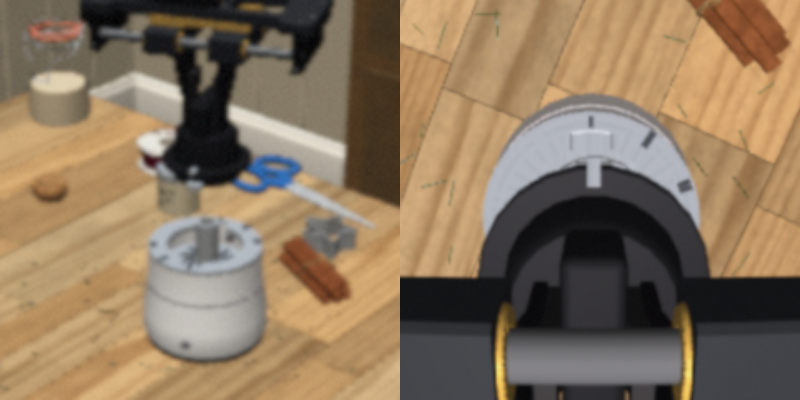

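The crop shows the lid's lug pointer at (595,172), in line with the collar's slot at (592,140) and its mark at (591,122). I'll check where the lid's rim centre is before lowering.

Run:
```python
from h import *
from scipy.optimize import least_squares
z=np.load("w5.npz"); im,d=z["im"],z["d"]; s=dict(position=z["p"],tool_rot=z["r"]); c=cam("wrist",s); P=cloud(c,d)
A=R.from_rotvec(z["r"]).as_matrix(); tip=z["p"]+A[:,2]*.182
m=(np.hypot(P[...,0]-tip[0],P[...,1]-tip[1])<.05)&(P[...,2]>.160)&(P[...,2]<.185)
pts=np.array([(u,np.nonzero(m[:,u])[0][0]) for u in range(200,440) if m[:,u].any()]); pts=pts[pts[:,1]<255]
zz=np.median([P[v+2,u,2] for u,v in pts]); print(len(pts),"rim z",zz)
q=onz(c,pts[:,0]*1.,pts[:,1]-.5,zz)
x=least_squares(lambda x:np.hypot(q[:,0]-x[0],q[:,1]-x[1])-x[2],[*tip[:2],.038],loss="soft_l1",f_scale=.0005).x
print("lid fit",x,"tip",tip,"rel tool",(A.T@np.array([*(x[:2]-tip[:2]),0])).round(4))
print("want shift tool",(A.T@np.array([.5792-x[0],-.0264-x[1],0])).round(4))
```

```text
137 rim z 0.1749971599504527
lid fit [ 0.58166053 -0.0268799   0.03672751] tip [ 0.57789096 -0.026898    0.20112401] rel tool [ 0.0035  0.0015 -0.    ]
want shift tool [-0.0021 -0.0014  0.    ]
```

Scaled: 0.064 m is 0.16, -0.001 m is -0.0025.

Request:
advance(deltas={"motion": [[-0.0025,-0.0025,0.05,0,0],[-0.0025,-0.0025,0.1125,0,0],[-0.0025,-0.0025,0.15,0,0],[-0.0025,-0.0025,0.16,0,0],[-0.0025,-0.0025,0.16,0,0]]})

```text
time: 14.0
position: [0.5769, -0.0264, 0.3195]
tool_rot: [3.079, 0.626, -0.001]
ft_force: [-0.2, 0.3, -0.5]
grip_width: 0.186
grip_force: 46.0
```

Request:
advance(deltas={"motion": [[0,0,0.0075,0,0],[0,0,0.015,0,0],[0,0,0.0225,0,0],[0,0,0.0275,0,0],[0,0,0.0275,0,0]]})

```text
time: 14.5
position: [0.5768, -0.0263, 0.3085]
tool_rot: [-3.079, -0.625, 0.001]
ft_force: [0.6, 0.5, -0.3]
grip_width: 0.18
grip_force: 46.0
```

Scaled: 0.004 m is 0.01, 0.002 m is 0.005.

Request:
advance(deltas={"motion": [[0,0,0.005,0,0],[0,0,0.01,0,0],[0,0,0.01,0,0]]})

```text
time: 14.8
position: [0.5768, -0.0263, 0.3044]
tool_rot: [-3.079, -0.625, 0.001]
ft_force: [-0.6, 0.6, -0.1]
grip_width: 0.183
grip_force: 46.0
```

Request:
advance(deltas={"motion": [[0,0,0.0025,0,0],[0,0,0.0038,0,0],[0,0,0.0038,0,0]]})

```text
time: 15.1
position: [0.5769, -0.0264, 0.3032]
tool_rot: [-3.079, -0.625, 0.0]
ft_force: [-0.1, 0.3, -2.2]
grip_width: 0.18
grip_force: 46.0
```

Scaled: 0.001 m is 0.0025.

Request:
advance(deltas={"motion": [[0,0,0.0025,0,0],[0,0,0.0025,0,0],[0,0,0.0025,0,0]]})

```text
time: 15.4
position: [0.577, -0.0264, 0.3027]
tool_rot: [-3.079, -0.625, -0.001]
ft_force: [-1.4, -0.5, 3.4]
grip_width: 0.181
grip_force: 46.4
```

Request:
advance(deltas={"motion": [[0,0,0.0025,0,0],[0,0,0.0025,0,0],[0,0,0.0025,0,0]]})

```text
time: 15.7
position: [0.577, -0.0265, 0.3027]
tool_rot: [-3.078, -0.625, -0.001]
ft_force: [-4.0, 0.9, 8.4]
grip_width: 0.18
grip_force: 47.0
```

The lid touches down at fingertip height 0.1207 m, which is where it should be seated. I'll ease off slightly and turn it most of the way.

Scaled: -0.001 m is -0.0025, -0.0005 m is -0.0013, 0.5 rad is 0.1592.

Request:
advance(deltas={"motion": [[0,0,-0.0013,0.0159,0],[0,0,-0.0013,0.0382,0],[0,0,-0.0013,0.0637,0],[0,0,-0.0013,0.0891,0],[0,-0.0025,-0.0013,0.1146,0],[0,-0.0025,-0.0013,0.1369,0],[0,-0.0025,-0.0013,0.1592,0],[0,-0.0025,-0.0013,0.1592,0],[0,-0.0025,-0.0013,0.1592,0]]}, squeeze=55)

```text
time: 16.6
position: [0.5772, -0.0251, 0.3027]
tool_rot: [-3.137, 0.153, -0.004]
ft_force: [-0.2, 0.8, 5.6]
grip_width: 0.18
grip_force: 56.6
```

Create v.py:
```python
from h import *
import sys
s,w,d=grab("wrist"); c=cam("wrist",s); P=cloud(c,d); st=ctrl.get_state(); print("torque",st["torque"].round(3),"F",st["ft_force"].round(2))
v,u=np.mgrid[:480,:640]; cc=np.array([.579,-.0264]); g=cv2.cvtColor(w,cv2.COLOR_RGB2GRAY)
def blobs(z,lo,hi,f,mn):
    W=onz(c,u,v,z)[...,:2]-cc; r=np.hypot(*np.moveaxis(W,-1,0)); n,l,stt,ce=cv2.connectedComponentsWithStats(((r>lo)&(r<hi)&f&(v<265)).astype(np.uint8))
    for i in range(1,n):
        if stt[i,4]>=mn: q=W[l==i].mean(0); print(z,stt[i,4],ce[i].round(1),"ang",np.degrees(np.arctan2(q[1],q[0])).round(2),"r",np.hypot(*q).round(4))
blobs(.0905,.042,.0482,g<110,6); blobs(.095,.030,.0375,g>120,8)
r=np.hypot(P[...,0]-.579,P[...,1]+.0264); q=P[(r>.030)&(r<.036)&(v<250)&(g<80)]; print("rim z",np.percentile(q[:,2],[10,50,90]),len(q))
plan([.579,-.0264,.12],-101.4)
cv2.imwrite(f"pics/{sys.argv[1]}.png",cv2.resize(w[100:300,190:450],(780,600),interpolation=cv2.INTER_CUBIC)[...,::-1])
```

```bash
python3 v.py v1
```

```text
torque [0.143 0.176 0.005] F [0.3  1.53 5.27]
0.0905 58 [324.4 186.5] ang -11.18 r 0.045
0.0905 25 [274.6 196.5] ang 23.1 r 0.0451
0.0905 84 [371.2 206. ] ang -45.63 r 0.0452
0.095 88 [315.9 206.5] ang -5.55 r 0.035
rim z [0.09407718 0.0948856  0.09566691] 1630
d tool [0.002  0.0011 0.0007] len 0.002 tip now [ 0.5776 -0.025   0.1207] tilt 0.14 yheading -95.57
turn 0.1018 q7 -1.502
```

View pics/v1.png

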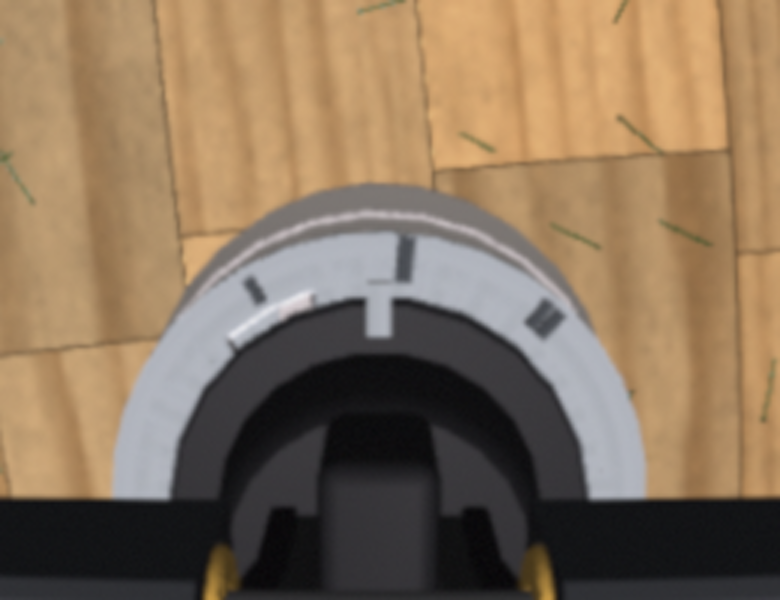

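The lid sits flat and its pointer at (380,315) is 5.8° short of the thick half-way bar at (405,260). The grip hasn't slipped, so the last 0.1 rad remains.

Scaled: 0.1 rad is 0.0318.

Request:
advance(deltas={"motion": [[0,0,0,0.0159,0],[0,0,0,0.0318,0],[0,0,0,0.0318,0],[0,0,0,0.0318,0],[0,0,0,0.0318,0],[0,0,0,0.0318,0]]})

```text
time: 17.25
position: [0.5772, -0.0252, 0.3027]
tool_rot: [-3.125, 0.309, -0.004]
ft_force: [0.6, 0.7, 4.2]
grip_width: 0.178
grip_force: 56.8
```

```bash
python3 v.py v2
```

```text
torque [0.222 0.101 0.049] F [1.42 0.98 4.66]
0.0905 55 [316. 186.] ang -11.36 r 0.0451
0.0905 83 [364.3 200.8] ang -45.47 r 0.0452
0.0905 27 [267.1 200.8] ang 23.09 r 0.0453
0.095 89 [315.9 206.6] ang -11.34 r 0.035
rim z [0.09409022 0.09491081 0.09571294] 1619
d tool [0.002  0.0009 0.0007] len 0.002 tip now [ 0.5776 -0.025   0.1207] tilt 0.15 yheading -101.29
turn 0.002 q7 -1.597
```

View pics/v2.png

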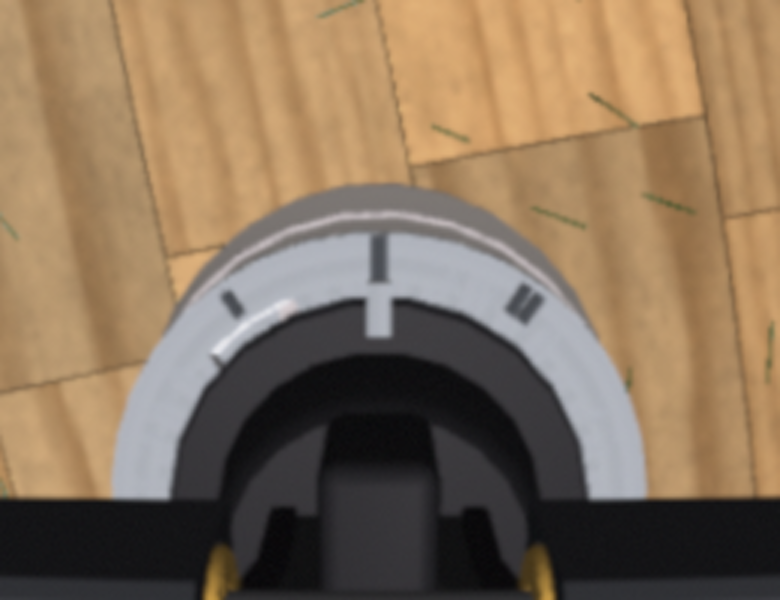

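The pointer at (380,315) now lines up with the thick half-way bar at (379,258): -11.34° against -11.36°. The lid is flat and held steady, so I'm handing in.

```bash
python3 -c "
from bench import ctrl
print(ctrl.close_job())"
```

```text
the job is handed in; nothing more can be done
None
```

The burr is seated on the spindle, the lid sits flat and is held steady at the half-way mark (pointer within 0.1° of the bar), and the job was handed in at about 17 s; the tin, walnut and timer were not touched.

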